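Load the jar-tag press and stamp with its two-stage button

ROBOT

A 7-joint arm with a two-finger parallel gripper is mounted at the origin on a cart in front of the work surface, level with it; the furniture and walls round the work are solid. World frame = base frame: x ahead of the robot, y to its left, z up, the work surface at z = 0. Lengths are in m, angles in rad, forces in N, time in s.
With the tool pointing down it reaches from about 0.425 to 0.925 m from the base axis. Payload 6.8 kg.
Tool frame: the origin (TCP) lies on the centre line of the jaws, within the pads' length; the fingertips stand 8 mm ahead of it and the grasp point (between the pads) lies 11 mm behind it (bot.tips_ahead is the distance from the TCP to the fingertips, in m); z points along the fingers, y is the line along which they close (so a half turn about z gives the same grasp; the last joint's range is limited). The gripper opens to 85 mm and grips with 20 to 120 N. Pads are 22 mm wide; open, the fingers measure 114 mm over their backs; the gripper's body (76 mm by 85 mm) begins 54 mm behind the grasp point. The pads swing forward as they close: fully open they stand 13 mm farther back than shut.
Start: joints at [-1.276, 0.477, 0.022, 1.555, -0.011, 1.109, -0.083], TCP at [0.265, 0.621, 0.213] pointing down, gripper open.
Joint ranges: [-2.96, 2.96], [-0.34, 2.1], [-1.41, 1.46], [0.24, 2.44], [-1.37, 4.51], [0.17, 1.92], [-2.96, 2.96]. Speed limits (rad/s): [2.39, 2.39, 3.14, 3.14, 3.14, 3.14, 3.14].

INTERFACE

Orientations are given as a unit quaternion [w, x, y, z].
In Python, from station import bot gives the robot as it stands.
- The arm moves only by the tool send_rows, never from a script. Its argument "deltas" is text: rows parted by semicolons, each of 4 numbers parted by spaces: the shift along the tool's x, y, z in m, then the turn about the tool's z in degrees. In form: x y z spin; .... A call has 1 to 5 rows; each row is the pose to reach, as a shift and turn from the pose commanded when the call began, along the tool's axes at that moment; what a row does not reach only later rows make up. A row lasts 1/10 s, in which the tool goes at most 50 mm and 8.59 degrees, less where a joint would pass 70% of its speed; a pose out of reach is approached as far as the arm can. A call with a gripper value outside its range is refused whole. "claw" is the opening, from 0 (shut) to 1 (fully open), set as the call begins (left out, the last holds). The fingers move at their own pace and stop on an object; "force" is the grip in N (left out, the last holds). Time passes only in rows, so rows that repeat a pose let the fingers close. It gives the time, the measured TCP pose, the force, the opening and the grip force at its end, in the units of the state.
- bot.get_obs(): the state, without advancing time (a new reading comes with each control period).
- bot.read_camera(name): name is "scene" or "top" or "wrist"; returns a dict with "img" (400x640x3 uint8, red, green, blue), "depth" (400x640 float32, m along the optical axis (not along the pixel's ray), 0 where there is no reading), "fx", "fy", "cx", "cy" (pixels), "camera_from_world" (4x4, takes a point from world to camera coordinates). Camera axes: x right, y up, looking along -z (the intrinsics and any distortion apply to the point x, -y, -z); pixel columns grow to the right and rows downward; lengths in m; the calibration is good to about 2 mm. A picture is of the moment at which its call begins.
- bot.hand_in(): hands the job in; it is judged then, once.
Trained networks look in a picture, given as the dict that the camera call returned (one of the last four; its "shot" number tells which), for a name from the list of things; names that differ only in an ending like _2 or _b are one class to them, and where a whole thing is asked for, a point or a joint stands for the part that bears it (a point fixed in the world has none). Each returns a list of dicts, best first, with "confidence" (0 to 1); they miss things now and then, are a little off and sometimes report something else, mostly with a low value. They report only what shows in the picture. A call takes as long as a camera call. They do not tell look-alikes from the thing itself.
- bot.masks_of(picture, query): "mask" (400x640 bool, what is visible of it).
- bot.landmark_of(picture, query): "xyz" ([x, y, z] in m, in world coordinates, good to about 4 mm: a listed point, or the origin of a listed thing).
The state is a dict: "t": time; "q": joint angles; "joint_vel": joint speeds; "joint_torque": joint torques, N m; "eef_pos": TCP position; "tool_rot": TCP orientation; "contact_force": force on the tool from outside, world axes, zero at the start; "torque": the same for the moment, N m; "gripper_width": opening from 0.0 (shut) to 1.0 (fully open); "grasp_force": force on a finger pad.
Only numpy, scipy, OpenCV 4.12 (cv2) and the standard library are available. Lean on these libraries where they do the work, as an engineer would, in place of code of your own. Each camera call takes 0.05 s, during which the arm holds its last target. There are 200 camera calls.

TASK

Put the pile of three wooden tags into the hopper of the tag press, all lying flat on its floor (one end has to be tipped in under the hopper's lip first), and let go. Then stamp: press the round button on the press down to its halfway stop, hold it there for a full second without going further, then press it fully down, hold it down for half a second and let it come back up. Leave the three jars behind it as they stand.

Things in the scene. Friction and masses are not known exactly. Their poses are not given: they have to be found in the camera images.
- tag_press: the tag press, a fixed white plastic machine, 191 mm long (x = -91 to 100 mm) by 100 mm; origin on the worktop, z up, x running from the low open hopper (-x end) to the closed stamping head (80 x 100 mm, x = 20 to 100 mm, top at z = 55 mm). Its +x points away from the robot within about 20 degrees; it stands left or right of the stand
- hopper_floor (a point): centre of the hopper's flat floor, 45 mm from tag_press's origin towards -x, 18 mm above the worktop; axes as tag_press. Inside it measures 75 mm (x) by 54 mm (y); walls 8 mm thick; the far (+x) end wall is 12 mm high above the floor. Tags go in with their length along x
- hopper_lip (a point): middle of the edge of the lip on the hopper's near (-x) end wall, underside, 24 mm above the floor; the lip is 5 mm thick and overhangs the floor by 6.5 mm, so a tag cannot go straight down: the pile's near end goes in first, low and tilted (17 degrees fits), under the lip against the near wall, then the far end comes down
- hopper_side (a point): middle of the open left (+y) side of the hopper, at floor height. Side walls exist only 13 mm long at each end (29 mm high near, 12 mm far); between, for 49 mm, both sides are open down to the worktop and the floor is a spine only 34 mm wide, so fingers holding tags by their long sides have room beside and 16 mm below them
- button_foot (a point): point on the flat top of the stamping head, 55 mm above the worktop, 60 mm from tag_press's origin towards +x, straight below the button's vertical axis. The button is an aluminium cap 29 mm across in a black knurled collar, screwed up or down differently each time: its top, unpressed, stands 23 to 35 mm above this point and must be felt or seen
- stage1 (a joint): the cap's first stage in m, 0 up to 0.004 = at the halfway stop; soft spring, 1 N to start and 2.6 N at the stop. Springs back when let go
- stage2 (a joint): the button's second stage in m, 0 up to 0.005 = fully down; the cap's total travel is stage1 + stage2 = 9 mm. It does not give until about 11 N is applied and needs 14 N to reach the bottom, so 4 to 9 N rests firmly on the halfway stop. Springs back when let go
- stamp_pin (a joint): thin steel telltale pin beside the collar in m: 0 until stamped; it is carried down about 2.5 mm by the last half of the second stage and stays down. If it goes down before the halfway pause the stamping is spoilt
- tag_stand: fixed dark wood block, 60 x 32 x 18 mm (x, y, z), on which the pile of tags starts; origin at its underside's centre. The tags overhang it by 9 mm on both long sides, so fingers can reach below them
- tag0: flat wooden jar tag, 70 x 50 x 6 mm (x, y, z), light wood, a brass eyelet near its +x end (which end leads does not matter), about 20 g; origin at the centre of its underside, x along its length. The three are alike and lie squarely on one another; the lowest, on the stand (18 mm above the worktop)
- tag1: flat wooden jar tag, 70 x 50 x 6 mm (x, y, z), light wood, a brass eyelet near its +x end (which end leads does not matter), about 20 g; origin at the centre of its underside, x along its length. The three are alike and lie squarely on one another; the middle one
- tag2: flat wooden jar tag, 70 x 50 x 6 mm (x, y, z), light wood, a brass eyelet near its +x end (which end leads does not matter), about 20 g; origin at the centre of its underside, x along its length. The three are alike and lie squarely on one another; the uppermost
- tag0_mid (a point): centre of tag0
- tag1_mid (a point): centre of tag1
- tag2_mid (a point): centre of tag2
- honey_jar: glass honey jar with grey lid, 71 mm across, 110 mm high, behind the work; a bystander; origin at its underside
- spice_jar: spice jar with red lid, 45 mm across, 106 mm high, behind the work; a bystander; origin at its underside
- candle_jar: brown glass candle jar, 75 mm across, 78 mm high, behind the work; a bystander; origin at its underside
Mind the look-alikes: they are no part of the job. Leave any blue, red or turquoise look-alike of the tag2 alone.

How it is judged:
On the way, in this order (a step that is already met when the one before it is completed fails the run):
1. all three tags lie flat in the hopper and are let go, the press not yet stamped (x of tag0_mid in the frame of hopper_floor between -0.0045 and 0.0045 m and y of tag0_mid in the frame of hopper_floor between -0.0045 and 0.0045 m and z of tag0_mid in the frame of hopper_floor between 0 and 0.017 m and angle between each of tag0, tag1, tag2's own z axis and vertical below 0.07 rad and x of tag1_mid in the frame of hopper_floor between -0.0045 and 0.0045 m and y of tag1_mid in the frame of hopper_floor between -0.0045 and 0.0045 m and z of tag1_mid in the frame of hopper_floor between 0 and 0.017 m and x of tag2_mid in the frame of hopper_floor between -0.0045 and 0.0045 m and y of tag2_mid in the frame of hopper_floor between -0.0045 and 0.0045 m and z of tag2_mid in the frame of hopper_floor between 0 and 0.017 m and contact force between the fingers and tag0 below 0.1 N and contact force between the fingers and tag1 below 0.1 N and contact force between the fingers and tag2 below 0.1 N and value of joint stamp_pin below 0.0007 m), for 0.2 s.
2. the button rests at its halfway stop for 0.7 s: first stage down by more than 3.2 mm, second stage less than 1 mm, telltale pin still up (value of joint stage1 above 0.0032 m and value of joint stage2 below 0.001 m and value of joint stamp_pin below 0.0007 m), for 0.7 s.
3. the button is fully down for 0.2 s: second stage beyond 4.2 mm (value of joint stage1 above 0.0032 m and value of joint stage2 above 0.0042 m), for 0.2 s.
At the end, for the whole second after the job is handed in: All three tags at rest flat in the hopper (centres within 4.5 mm of the hopper's centre along x and along y, 0 to 17 mm above its floor, tilted less than 4 degrees), the button back up (each stage under 1 mm), the telltale pin down by more than 1.5 mm (x of tag0_mid in the frame of hopper_floor between -0.0045 and 0.0045 m and y of tag0_mid in the frame of hopper_floor between -0.0045 and 0.0045 m and z of tag0_mid in the frame of hopper_floor between 0 and 0.017 m and angle between each of tag0, tag1, tag2's own z axis and vertical below 0.07 rad and x of tag1_mid in the frame of hopper_floor between -0.0045 and 0.0045 m and y of tag1_mid in the frame of hopper_floor between -0.0045 and 0.0045 m and z of tag1_mid in the frame of hopper_floor between 0 and 0.017 m and x of tag2_mid in the frame of hopper_floor between -0.0045 and 0.0045 m and y of tag2_mid in the frame of hopper_floor between -0.0045 and 0.0045 m and z of tag2_mid in the frame of hopper_floor between 0 and 0.017 m and linear speed of each of tag0, tag1, tag2 below 0.02 m/s and value of joint each of stage1, stage2 below 0.001 m and value of joint stamp_pin above 0.0015 m); the robot touches nothing.
It fails at once if the honey jar is moved more than 30 mm or tipped over (distance of honey_jar from where it was at the start of the episode above 0.03 m or angle between honey_jar's own z axis and vertical above 0.5 rad).
It fails at once if the spice jar is moved more than 30 mm or tipped over (distance of spice_jar from where it was at the start of the episode above 0.03 m or angle between spice_jar's own z axis and vertical above 0.5 rad).
It fails at once if the candle jar is moved more than 30 mm or tipped over (distance of candle_jar from where it was at the start of the episode above 0.03 m or angle between candle_jar's own z axis and vertical above 0.5 rad).
It also fails if it takes over 54 s, if anything falls off the work surface, if the arm or the gripper's body presses on something with over 40 N, if the wrist force passes 120 N, or if a joint passes its speed limit or range.

## Working session

There is one attempt and no reset: what is moved stays moved. The work goes in short steps, Python scripts to look and compute and a tool call to move; the robot and the scene stay as the last step left them, time stands still between calls to the robot, and variables do not carry over. Pictures are saved under pics/ and viewed, at most 10 in all, crops included, and the job is handed in when it is done.

Besides the shell and the picture viewer there is one more tool, called as a command line: name --argument value ..., lists and objects as JSON in quotes. send_rows: Moves the arm, as the interface text tells. Its arguments: {"type":"object","properties":{"deltas":{"type":"string"},"claw":{"type":"number"},"force":{"type":"number"}},"required":["deltas"]}

```bash
mkdir -p pics
cat > h.py <<'E'
import numpy as np, cv2
from station import bot
def save(p,n,crop=None,s=1):
    im=p["img"][:,:,::-1]
    if crop: x0,y0,x1,y1=crop; im=im[y0:y1,x0:x1]
    cv2.imwrite("pics/"+n,cv2.resize(im,None,fx=s,fy=s,interpolation=cv2.INTER_CUBIC) if s!=1 else im)
def proj(p,X):
    c=(p["camera_from_world"]@np.append(X,1))[:3]
    return p["cx"]+p["fx"]*c[0]/-c[2], p["cy"]+p["fy"]*-c[1]/-c[2]
def cloud(p,mask=None):
    d=p["depth"]; v,u=np.nonzero((d>0)&(mask if mask is not None else True))
    z=d[v,u]; C=np.c_[(u-p["cx"])*z/p["fx"],-(v-p["cy"])*z/p["fy"],-z,np.ones(len(z))]
    return (np.linalg.inv(p["camera_from_world"])@C.T).T[:,:3],u,v
E
python3 - <<'E'
from h import *
print(bot.get_obs())
P={n:bot.read_camera(n) for n in("scene","top")}
for n,p in P.items():
    save(p,n+"0.png")
    for q in["tag_press","hopper_floor","hopper_lip","hopper_side","button_foot","tag_stand","tag2","tag2_mid","tag0_mid","honey_jar","spice_jar","candle_jar"]:
        for r in bot.landmark_of(p,q)[:3]: print(n,q,round(r["confidence"],2),np.round(r["xyz"],3),np.round(proj(p,r["xyz"])))
E
```

```text
{'t': 0.0, 'q': array([-1.2760994 ,  0.47779939,  0.02232161,  1.55643922, -0.01148034,
        1.10930752, -0.08306776]), 'joint_vel': array([ 8.67219585e-04, -1.07064245e-03, -4.67547332e-05,  8.22688330e-04,
       -9.02589577e-04, -6.89285632e-04,  1.13555284e-03]), 'joint_torque': array([ 1.62850196e-03, -5.96453297e+01,  1.60866302e+00, -2.81178224e+01,
        1.24620119e-02,  9.40742641e-03, -2.60567691e-05]), 'eef_pos': array([0.26436236, 0.62040228, 0.21243105]), 'tool_rot': array([-1.10995980e-04,  2.00001016e-01,  9.79795265e-01, -9.05948757e-04]), 'contact_force': array([0.36501801, 1.29835953, 0.17794926]), 'torque': array([-0.00418137, -0.01884579, -0.01814018]), 'grasp_force': 0.0, 'gripper_width': 1.0023285136428217}
scene tag_press 0.72 [ 0.556 -0.143 -0.002] [374. 281.]
scene hopper_floor 0.7 [ 0.513 -0.137  0.021] [363. 287.]
scene hopper_floor 0.22 [0.552 0.163 0.02 ] [279. 215.]
scene hopper_lip 0.66 [ 0.479 -0.135  0.045] [354. 291.]
scene hopper_lip 0.62 [ 0.512 -0.139  0.018] [363. 288.]
scene hopper_side 0.81 [ 0.508 -0.112  0.019] [353. 283.]
scene hopper_s
[... 869 characters left out ...]
0.149  0.055] [393. 204.]
top hopper_lip 0.84 [ 0.482 -0.135  0.038] [389. 245.]
top hopper_side 0.94 [ 0.512 -0.115  0.019] [382. 236.]
top button_foot 0.96 [ 0.614 -0.148  0.053] [392. 204.]
top tag2 0.89 [ 0.462  0.259 -0.001] [270. 253.]
top tag2 0.82 [0.557 0.163 0.033] [298. 223.]
top tag2 0.62 [ 0.478  0.424 -0.001] [220. 248.]
top tag2_mid 0.66 [0.513 0.042 0.004] [334. 237.]
top tag2_mid 0.59 [0.461 0.259 0.002] [269. 253.]
top tag2_mid 0.54 [0.548 0.16  0.032] [299. 226.]
top honey_jar 0.57 [ 0.751 -0.033 -0.002] [355. 168.]
top spice_jar 0.53 [0.736 0.119 0.004] [311. 172.]
top spice_jar 0.23 [ 0.742 -0.148  0.003] [388. 170.]
top candle_jar 0.79 [ 0.741 -0.15   0.   ] [389. 170.]
```

View pics/scene0.png

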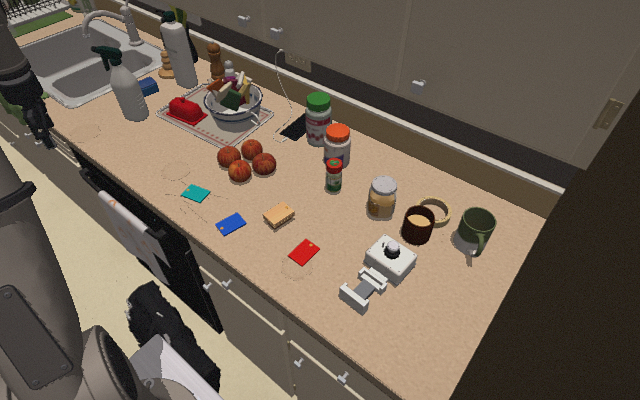

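Run:
```python
from h import *
p=bot.read_camera("top"); save(p,"top1.png",(190,150,430,290),3.3)
X,u,v=cloud(p)
def rect(name,c,r,z0,z1):
    m=(np.hypot(X[:,0]-c[0],X[:,1]-c[1])<r)&(X[:,2]>z0)&(X[:,2]<z1)
    a=cv2.minAreaRect(X[m,:2].astype(np.float32)); print(name,m.sum(),np.round(a[0],4),np.round(a[1],4),round(a[2],1),"z",np.round(np.median(X[m,2]),4))
rect("tags",(.554,.163),.07,.029,.05)
rect("head",(.613,-.148),.09,.048,.062)
rect("press",(.555,-.144),.13,.01,.062)
rect("button",(.613,-.148),.03,.070,.1)
m=(np.hypot(X[:,0]-.613,X[:,1]+.148)<.03)&(X[:,2]>.06); print(np.round(np.sort(X[m,2]),3)[-40:])
```

```text
tags 324 [0.5501 0.163 ] [0.0499 0.0697] 81.0 z 0.0353
head 607 [ 0.6374 -0.1455] [0.0995 0.1291] 87.7 z 0.0537
press 1227 [ 0.5582 -0.1412] [0.1012 0.1904] 86.5 z 0.0483
button 67 [ 0.6138 -0.1447] [0.0272 0.0272] 7.7 z 0.0852
[0.085 0.085 0.085 0.085 0.085 0.085 0.085 0.085 0.085 0.085 0.085 0.086
 0.086 0.086 0.086 0.086 0.086 0.086 0.086 0.086 0.086 0.086 0.086 0.087
 0.087 0.087 0.087 0.087 0.087 0.087 0.088 0.088 0.088 0.088 0.088 0.088
 0.088 0.089 0.089 0.089]
```

The scene shows the wooden pile at (279,215). The look-alikes are blue (231,224), red (304,251) and turquoise (195,193). Only the pile on the dark stand is light wood, so I choose that one and check it in a close crop.

View pics/top1.png

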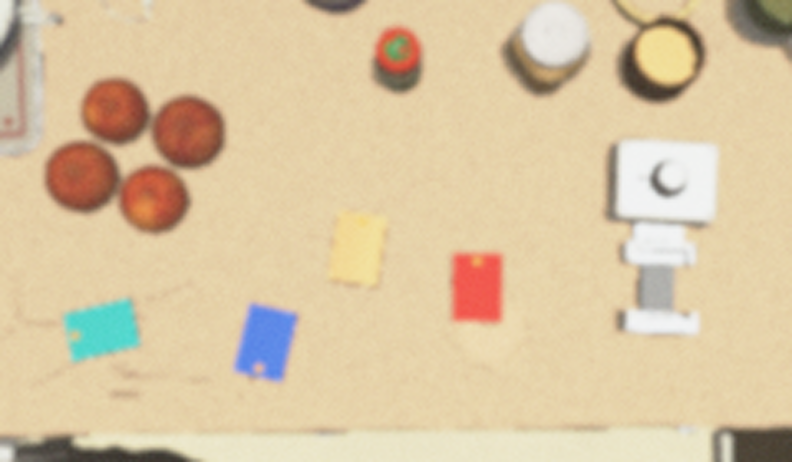

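```bash
cat >> h.py <<'E'
from scipy.spatial.transform import Rotation as Ro
def go(X,yaw_y=None):
    "print the tool-frame shift from the measured pose to world X with tool y at world heading yaw_y (deg, mod 180)"
    o=bot.get_obs(); q=o["tool_rot"]; R=Ro.from_quat([q[1],q[2],q[3],q[0]]).as_matrix()
    d=R.T@(np.array(X)-o["eef_pos"]); h=np.degrees(np.arctan2(R[1,1],R[0,1]))
    s=0 if yaw_y is None else -((yaw_y-h+90)%180-90)
    print("t",round(o["t"],2),"pos",np.round(o["eef_pos"],4),"head y",round(h,2),"F",np.round(o["contact_force"],2),"w",round(o["gripper_width"],3),"shift",np.round(d,4),"spin",round(s,2))
E
python3 - <<'E'
from h import *
print(bot.tips_ahead); go([.55,.163,.12],81)
E
```

```text
0.008
t 1.35 pos [0.2646 0.621  0.2134] head y 66.92 F [ 0.5  -0.51 -0.62] w 1.0 shift [-0.4421 -0.3095  0.0934] spin -14.08
```

The crop shows the light wood pile, with its eyelet at the top, at crop pixel (357,250). The press is at about (660,235), with its hopper toward the robot, and the coloured look-alikes are clearly separate.

send_rows --deltas "-0.041 -0.029 0.009 -7; -0.082 -0.057 0.018 -14; -0.123 -0.086 0.027 -14; -0.164 -0.115 0.036 -14; -0.205 -0.143 0.045 -14" --claw 1 --force 20

```text
t: 1.85
eef_pos: [0.3959, 0.4107, 0.1691]
tool_rot: [0.0, 0.079, 0.997, 0.0]
contact_force: [0.7, -0.1, 0.8]
gripper_width: 0.999
grasp_force: 0.0
```

Run:
```python
from h import *
go([.55,.163,.12],81)
```

```text
t 1.85 pos [0.3959 0.4107 0.1691] head y 80.93 F [ 0.66 -0.07  0.76] w 0.999 shift [-0.1912 -0.2203  0.049 ] spin -0.07
```

send_rows --deltas "-0.032 -0.037 0.009 0; -0.064 -0.074 0.018 0; -0.096 -0.11 0.027 0; -0.128 -0.147 0.036 0; -0.16 -0.184 0.045 0"

```text
t: 2.35
eef_pos: [0.525, 0.2038, 0.1241]
tool_rot: [0.0, 0.079, 0.997, 0.0]
contact_force: [1.1, -0.4, -0.1]
gripper_width: 1.0
grasp_force: 0.0
```

send_rows --deltas "-0.031 -0.036 0.004 0; -0.031 -0.036 0.004 0; -0.031 -0.036 0.004 0"

```text
t: 2.65
eef_pos: [0.5495, 0.1636, 0.12]
tool_rot: [0.0, 0.081, 0.997, -0.0]
contact_force: [-0.6, 0.7, 0.3]
gripper_width: 0.996
grasp_force: 0.0
```

Run:
```python
from h import *
p=bot.read_camera("wrist"); save(p,"w1.png")
X,u,v=cloud(p)
m=(np.hypot(X[:,0]-.55,X[:,1]-.163)<.07)&(X[:,2]>.029)&(X[:,2]<.045)
a=cv2.minAreaRect(X[m,:2].astype(np.float32)); print(m.sum(),a,np.median(X[m,2]))
go([.55,.163,.014],81)
```

```text
5900 ((0.5506995320320129, 0.16107678413391113), (0.05011267215013504, 0.07046514749526978), 80.4185562133789) 0.03639278203097299
t 2.7 pos [0.5488 0.1655 0.1201] head y 80.91 F [-0.36  1.61  0.36] w 1.0 shift [-0.0016 -0.0024  0.1061] spin -0.09
```

View pics/w1.png

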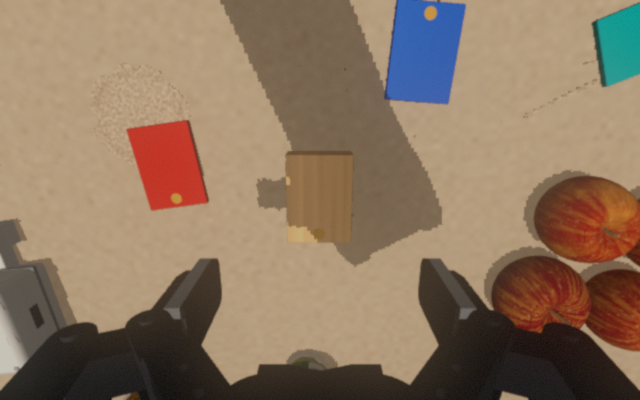

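The wrist view shows the pile at (319,198), squarely between the fingers at columns 205 and 435. Next I descend and grip.

send_rows --deltas "-0.001 -0.001 0.045 0; -0.001 -0.001 0.085 0; -0.001 -0.001 0.106 0; -0.001 -0.001 0.106 0"

```text
t: 3.1
eef_pos: [0.5464, 0.1654, 0.0113]
tool_rot: [-0.003, 0.077, 0.997, -0.001]
contact_force: [-0.0, -0.4, -0.1]
gripper_width: 0.999
grasp_force: 0.0
```

send_rows --deltas "0 0 0 0; 0 0 0 0; 0 0 0 0; 0 0 0 0; 0 0 0 0" --claw 0 --force 25

```text
t: 3.6
eef_pos: [0.5537, 0.1637, 0.0184]
tool_rot: [0.004, 0.08, 0.997, 0.001]
contact_force: [-0.2, -1.7, 20.5]
gripper_width: 0.145
grasp_force: 10.7
```

Run:
```python
from h import *
a=bot.read_camera("scene"); b=bot.read_camera("wrist")
im=np.vstack([cv2.resize(a["img"][160:260,200:360],(640,400)),b["img"]])
cv2.imwrite("pics/g1.png",cv2.resize(im,(480,600))[:,:,::-1])
o=bot.get_obs(); print(o["eef_pos"],o["contact_force"],o["gripper_width"],o["grasp_force"])
```

```text
[0.55377051 0.16385122 0.0181763 ] [ 0.29147434  0.69731403 17.55476125] 0.004412548878219881 8.912365401629359
```

View pics/g1.png

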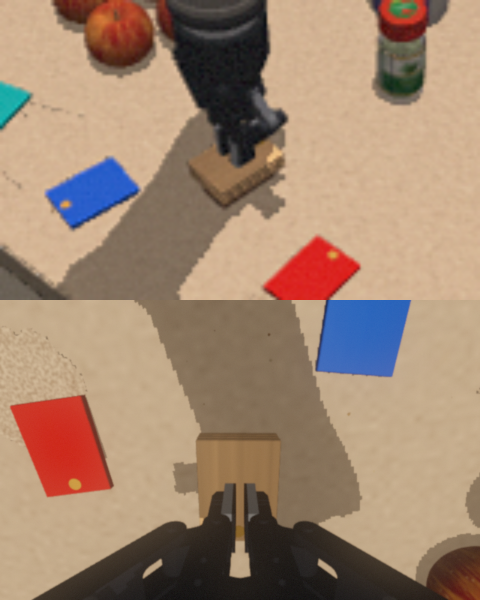

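The fingers shut on top of the pile instead of around it: the gripper shows as a closed pair over the tag's top face. The pile itself is still at scene (278,215). I'll measure where the tips really are.

Run:
```python
from h import *
o=bot.get_obs(); e=o["eef_pos"]; print(e,o["tool_rot"],o["q"])
for n in("scene","wrist"):
    p=bot.read_camera(n); X,u,v=cloud(p)
    g=p["img"][v,u].astype(int).max(1)
    near=(np.hypot(X[:,0]-.551,X[:,1]-.163)<.03)
    dark=near&(g<70)&(X[:,2]>.025)
    tag=near&(g>100)&(X[:,2]>.02)&(X[:,2]<.06)
    print(n,"dark zmin pct",np.round(np.percentile(X[dark,2],[0,1,5,20,50]),4) if dark.any() else None,"tag z",np.round(np.percentile(X[tag,2],[5,50,95]),4))
    lo=dark&(X[:,2]<np.percentile(X[dark,2],10)); print(np.round(X[lo].mean(0),4),np.round(np.ptp(X[lo],axis=0),4))
    t2=(np.hypot(X[:,0]-.551,X[:,1]-.163)<.07)&(X[:,2]>.029)&(X[:,2]<.042)&(g>90)
    print(cv2.minAreaRect(X[t2,:2].astype(np.float32)))
```

```text
[0.55377051 0.16385122 0.0181763 ] [0.00378837 0.07987628 0.99679676 0.00128624] [-0.4633515   0.56985548  0.08696796  1.94438556 -0.07848673  0.6226017
  1.08423685]
scene dark zmin pct [0.0355 0.0443 0.0497 0.0822 0.1036] tag z [0.0267 0.0349 0.0377]
[0.5463 0.156  0.0496] [0.0161 0.019  0.0213]
((0.5496991872787476, 0.16142435371875763), (0.05434415861964226, 0.06961451470851898), 81.61531066894531)
wrist dark zmin pct [0.0409 0.0493 0.0661 0.0867 0.1022] tag z [0.0354 0.0364 0.0374]
[0.5459 0.1637 0.0653] [0.0261 0.0409 0.039 ]
((0.5448839068412781, 0.16232402622699738), (0.05034870281815529, 0.05863643065094948), 80.5668716430664)
```

send_rows --deltas "0 0 -0.03 0; 0 0 -0.06 0; 0 0 -0.06 0; 0 0 -0.06 0"

```text
t: 4.2
eef_pos: [0.5506, 0.1643, 0.0756]
tool_rot: [0.001, 0.079, 0.997, 0.001]
contact_force: [0.1, 0.2, 0.1]
gripper_width: -0.003
grasp_force: 0.0
```

```bash
cat > tip.py <<'E'
from h import *
o=bot.get_obs(); e=o["eef_pos"]; print("t",o["t"],e,o["contact_force"],o["gripper_width"])
for n in("scene","top","wrist"):
    p=bot.read_camera(n); X,u,v=cloud(p)
    g=p["img"][v,u].astype(int).max(1)
    d=(np.hypot(X[:,0]-e[0],X[:,1]-e[1])<.07)&(X[:,2]>.046)&(X[:,2]<.2)
    if d.sum()<5: continue
    k=np.argsort(X[d,2])[:max(8,d.sum()//60)]; print(n,d.sum(),"lowest",np.round(X[d][k][:6],4).tolist(),"pct",np.round(np.percentile(X[d,2],[0.5,1,3,10]),4))
E
python3 tip.py
```

```text
t 4.2 [0.55062321 0.16425884 0.07560778] [0.07984815 0.16751178 0.07150454] -0.0029977997219826896
scene 524 lowest [[0.5405, 0.1603, 0.0927], [0.5411, 0.1708, 0.0963], [0.5418, 0.1574, 0.0973], [0.5482, 0.1528, 0.0987], [0.5391, 0.1582, 0.0991], [0.5373, 0.1599, 0.0994]] pct [0.0982 0.0996 0.1045 0.117 ]
top 22 lowest [[0.5398, 0.1036, 0.1793], [0.5454, 0.1035, 0.182], [0.5483, 0.1035, 0.1821], [0.5425, 0.1035, 0.1823], [0.5337, 0.1065, 0.183], [0.5482, 0.1093, 0.1837]] pct [0.1796 0.1799 0.181  0.1822]
wrist 40073 lowest [[0.5378, 0.1605, 0.0952], [0.5385, 0.1654, 0.0953], [0.5383, 0.165, 0.0956], [0.5374, 0.1601, 0.0958], [0.5371, 0.1584, 0.0959], [0.5383, 0.1659, 0.0959]] pct [0.1012 0.1044 0.115  0.1384]
```

send_rows --deltas "0 0 0 0; 0 0 0 0; 0 0 0 0; 0 0 0 0; 0 0 0 0" --claw 0.72

```text
t: 4.85
eef_pos: [0.5497, 0.1638, 0.074]
tool_rot: [-0.0, 0.079, 0.997, -0.0]
contact_force: [0.6, 0.3, 0.3]
gripper_width: 0.722
grasp_force: 0.0
```

```bash
python3 tip.py
```

```text
t 4.85 [0.54971429 0.16383394 0.07399245] [0.59319708 0.33126751 0.25598487] 0.721612453479976
scene 690 lowest [[0.5366, 0.129, 0.0952], [0.5544, 0.194, 0.0962], [0.5524, 0.1955, 0.0969], [0.5576, 0.1933, 0.0978], [0.5469, 0.1937, 0.0988], [0.5383, 0.1268, 0.0989]] pct [0.0982 0.0999 0.1038 0.1149]
top 21 lowest [[0.5271, 0.104, 0.1567], [0.5478, 0.1092, 0.1881], [0.5478, 0.1121, 0.1883], [0.5506, 0.1091, 0.1891], [0.5505, 0.112, 0.1897], [0.5268, 0.1034, 0.1949]] pct [0.1599 0.163  0.1756 0.1883]
wrist 39964 lowest [[0.5516, 0.1931, 0.0973], [0.5465, 0.194, 0.0976], [0.5494, 0.1937, 0.0978], [0.5588, 0.1919, 0.0978], [0.5508, 0.1931, 0.0979], [0.5501, 0.1309, 0.0979]] pct [0.1019 0.1044 0.1117 0.1303]
```

The calibrated depth shows the tips really sit about 20 mm behind the reported TCP (0.095 against 0.075), not 8 mm ahead of it. Contact with the tag tops gave the same offset, about 18 mm. I'll allow for this and regrip lower.

send_rows --deltas "0 0 0 0; 0 0 0.03 0; 0 0 0.06 0; 0 0 0.084 0; 0 0 0.084 0" --claw 0.9

```text
t: 5.5
eef_pos: [0.5472, 0.163, -0.0127]
tool_rot: [-0.003, 0.079, 0.997, -0.001]
contact_force: [-0.1, -0.5, 0.3]
gripper_width: 0.897
grasp_force: 0.0
```

send_rows --deltas "0 0 0 0; 0 0 0 0; 0 0 0 0; 0 0 0 0; 0 0 0 0" --claw 0.3 --force 25

```text
t: 6.0
eef_pos: [0.5509, 0.1643, -0.0084]
tool_rot: [0.001, 0.079, 0.997, 0.001]
contact_force: [-1.3, -0.2, 6.9]
gripper_width: 0.582
grasp_force: 27.8
```

Gripped at 49.5 mm. Lift and carry towards the press.

send_rows --deltas "0 0 -0.02 0; 0 0 -0.05 0; 0 0 -0.09 0; 0 0 -0.1 0"

```text
t: 6.4
eef_pos: [0.5523, 0.1646, 0.0945]
tool_rot: [0.003, 0.079, 0.997, 0.002]
contact_force: [0.4, 0.4, -0.9]
gripper_width: 0.579
grasp_force: 26.9
```

Run:
```python
from h import *
go([.548,-.139,.09],86.4)
```

```text
t 6.4 pos [0.5523 0.1646 0.0945] head y 80.9 F [ 0.38  0.44 -0.9 ] w 0.579 shift [-0.0438 -0.3005  0.0036] spin -5.5
```

send_rows --deltas "-0.007 -0.045 0 -2; -0.014 -0.09 0 -4; -0.02 -0.135 0 -5.5; -0.027 -0.18 0 -5.5; -0.033 -0.225 0 -5.5"

```text
t: 6.9
eef_pos: [0.5464, -0.0652, 0.0901]
tool_rot: [0.0, 0.031, 1.0, 0.0]
contact_force: [1.1, -0.1, -1.3]
gripper_width: 0.58
grasp_force: 26.8
```

Run:
```python
from h import *
go([.548,-.139,.09],86.4)
```

```text
t 6.9 pos [ 0.5464 -0.0652  0.0901] head y 86.44 F [ 1.09 -0.12 -1.31] w 0.58 shift [-0.0062 -0.0735  0.0001] spin 0.04
```

```bash
cat > press.py <<'E'
from h import *
def pr(n):
    p=bot.read_camera(n); X,u,v=cloud(p); im=p["img"][v,u].astype(int)
    near=np.hypot(X[:,0]-.555,X[:,1]+.142)<.13
    m=near&(X[:,2]>.045)&(X[:,2]<.060)&(X[:,0]>.565)&(im.min(1)>110)
    a=cv2.minAreaRect(X[m,:2].astype(np.float32)); print(n,"head",m.sum(),np.round(a[0],4),np.round(a[1],4),round(a[2],2))
    m=near&(X[:,2]>.042)&(X[:,2]<.052)&(X[:,0]<.50)&(im.min(1)>110)
    if m.sum()>20:
        a=cv2.minAreaRect(X[m,:2].astype(np.float32)); print(n,"lipwall",m.sum(),np.round(a[0],4),np.round(a[1],4),round(a[2],2))
    m=(np.hypot(X[:,0]-.614,X[:,1]+.1447)<.03)&(X[:,2]>.075)
    if m.sum()>5:
        a=cv2.minAreaRect(X[m,:2].astype(np.float32)); print(n,"btn",m.sum(),np.round(a[0],4),np.round(a[1],4),np.round(np.percentile(X[m,2],[10,50,90]),4))
    return p
p=pr("wrist"); pr("scene"); save(p,"w2.png")
# held pile, seen by scene camera
E
python3 press.py
```

```text
wrist head 3477 [ 0.5997 -0.1461] [0.1077 0.0584] 56.3
wrist lipwall 3451 [ 0.474  -0.1382] [0.07  0.021] 86.26
wrist btn 44 [ 0.6241 -0.1476] [0.0032 0.008 ] [0.0864 0.0869 0.0874]
scene head 935 [ 0.6133 -0.1476] [0.0981 0.0803] 86.19
scene lipwall 217 [ 0.4724 -0.1376] [0.0709 0.0214] 86.49
scene btn 108 [ 0.6127 -0.1468] [0.0269 0.0263] [0.0823 0.0853 0.0873]
```

View pics/w2.png

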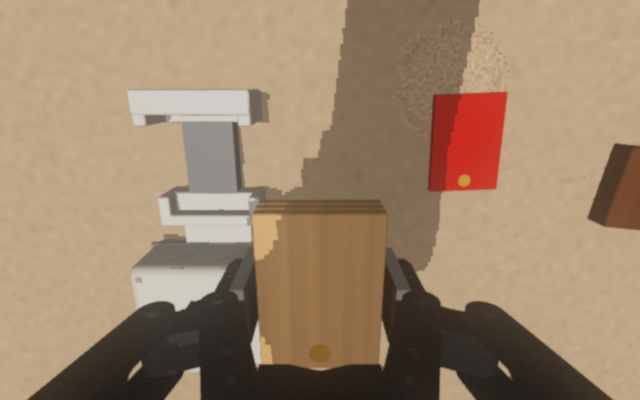

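The wrist view shows the pile held level with all three tags between the pads, centred at (320,285). The press is at the left, with its hopper spine at (212,155). Next I measure the held pile in the same cameras.

```bash
cat > held.py <<'E'
from h import *
def held(zlo,zhi,ns=("wrist","scene")):
    o=bot.get_obs(); e=o["eef_pos"]; q=o["tool_rot"]; print("t",o["t"],"eef",np.round(e,4),"F",np.round(o["contact_force"],1))
    for n in ns:
        p=bot.read_camera(n); X,u,v=cloud(p); c=p["img"][v,u].astype(int)
        w=(c[:,0]-c[:,2]>25)&(c[:,0]>70)&(np.hypot(X[:,0]-e[0],X[:,1]-e[1])<.06)&(X[:,2]>e[2]+zlo)&(X[:,2]<e[2]+zhi)
        if w.sum()<30: print(n,"none");continue
        a=cv2.minAreaRect(X[w,:2].astype(np.float32)); A=np.c_[X[w,:2]-e[:2],np.ones(w.sum())]
        k=np.linalg.lstsq(A,X[w,2],rcond=None)[0]
        print(n,w.sum(),np.round(a[0],4),np.round(a[1],4),round(a[2],2),"z@eef",round(k[2],4),"slope x,y deg",np.round(np.degrees(np.arctan(k[:2])),1),"z",np.round(np.percentile(X[w,2],[2,50,98]),4))
if __name__=="__main__": held(.03,.08)
E
python3 held.py
```

```text
t 7.0 eef [ 0.5455 -0.0722  0.0902] F [-0.9 -0.4  1.5]
wrist 21268 [ 0.5458 -0.073 ] [0.1171 0.071 ] 85.9 z@eef 0.1351 slope x,y deg [2.3 1.5] z [0.1241 0.135  0.1365]
scene 457 [ 0.5398 -0.0569] [0.0885 0.0569] 84.29 z@eef 0.1345 slope x,y deg [5.9 2.1] z [0.1215 0.1335 0.153 ]
```

Run:
```python
from h import *
go([.547,-.1425,.07],86.2)
```

```text
t 7.1 pos [ 0.5464 -0.0649  0.09  ] head y 86.24 F [ 0.33  1.24 -0.32] w 0.579 shift [-0.0057 -0.0774  0.02  ] spin 0.04
```

send_rows --deltas "-0.002 -0.03 0.005 0; -0.004 -0.055 0.012 0; -0.005 -0.074 0.02 0; -0.005 -0.074 0.02 0; -0.005 -0.074 0.02 0"

```text
t: 7.6
eef_pos: [0.5473, -0.1357, 0.0699]
tool_rot: [-0.0, 0.03, 1.0, 0.001]
contact_force: [-0.5, 0.7, -0.2]
gripper_width: 0.583
grasp_force: 26.8
```

```bash
cat > rel.py <<'E'
from h import *
# mean pose and lateral edges of held pile in wrist view
es=[]
for i in range(3):
    p=bot.read_camera("wrist"); es.append(bot.get_obs()["eef_pos"])
print("t",bot.get_obs()["t"],np.round(es,4).tolist())
e=np.mean(es,0); X,u,v=cloud(p); c=p["img"][v,u].astype(int)
w=(np.abs(X[:,2]-(e[2]+.0453))<.004)&(c[:,0]-c[:,2]>25)
U=np.array([np.cos(np.radians(-3.8)),np.sin(np.radians(-3.8))]); V=np.array([-U[1],U[0]]); O=np.array([.5536,-.1435])
s=(X[w,:2]-O)@U; t=(X[w,:2]-O)@V
print("pile in press frame: along",np.round(np.percentile(s,[.5,50,99.5]),4),"across",np.round(np.percentile(t,[.5,50,99.5]),4))
print("eef press frame",np.round([(e[:2]-O)@U,(e[:2]-O)@V],4))
im=p["img"]; g=np.abs(X[:,2]-.047)<.003
l=g&(c.min(1)>110); s=(X[l,:2]-O)@U; t=(X[l,:2]-O)@V; k=(s<-.06)&(s>-.1)
if k.sum(): print("lipwall along",np.round(np.percentile(s[k],[1,99]),4),"across",np.round(np.percentile(t[k],[1,99]),4))
if __name__=="__main__": save(p,"rel.png")
E
python3 rel.py
```

```text
t 7.75 [[0.5476, -0.1353, 0.0701], [0.5478, -0.1352, 0.0703], [0.5478, -0.1354, 0.0704]]
pile in press frame: along [-0.0411 -0.0117  0.0272] across [-0.0187  0.0061  0.031 ]
eef press frame [-0.0064  0.0078]
lipwall along [-0.0902 -0.0705] across [-0.0342  0.0338]
```

Now shift onto the press axis and press the pile's far end on the head's edge to tip it.

send_rows --deltas "-0.001 -0.006 0.01 0; -0.001 -0.006 0.036 0; -0.001 -0.006 0.04 0; -0.001 -0.006 0.043 0; -0.001 -0.006 0.046 0"

```text
t: 8.25
eef_pos: [0.5467, -0.1434, 0.0245]
tool_rot: [-0.001, 0.031, 1.0, 0.0]
contact_force: [-5.8, 0.8, 8.7]
gripper_width: 0.582
grasp_force: 28.9
```

send_rows --deltas "0 0 0.002 0; 0 0 0.004 0; 0 0 0.006 0; 0 0 0.006 0"

```text
t: 8.65
eef_pos: [0.5469, -0.1434, 0.0188]
tool_rot: [-0.001, 0.031, 1.0, 0.0]
contact_force: [-3.8, 2.2, 7.3]
gripper_width: 0.577
grasp_force: 30.4
```

Run:
```python
from h import *
from held import held
held(.02,.08)
p=bot.read_camera("scene"); save(p,"s3.png",(320,200,440,320),4)
```

```text
t 8.65 eef [ 0.5469 -0.1434  0.0188] F [-3.8  2.2  7.3]
wrist 22126 [ 0.5442 -0.1442] [0.1167 0.0731] 76.04 z@eef 0.0665 slope x,y deg [16.4 -0.6] z [0.0503 0.0645 0.0738]
scene 500 [ 0.5348 -0.132 ] [0.0855 0.0524] 64.24 z@eef 0.0658 slope x,y deg [19.9  2.4] z [0.0428 0.0606 0.071 ]
```

View pics/s3.png

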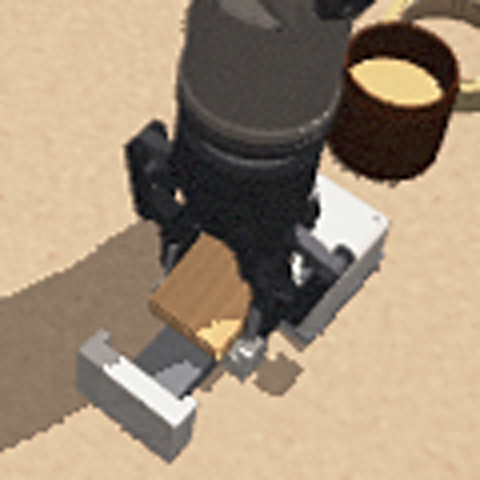

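The crop shows the pile tipped about 17°, near end low (crop (185,310)), ready for the hopper. I lift slightly off the head's edge and check the lateral fit.

send_rows --deltas "0 0 -0.008 0; 0.008 0 -0.012 0; 0.015 0 -0.012 0; 0.015 0 -0.012 0; 0.015 0 -0.012 0"

```text
t: 9.3
eef_pos: [0.5325, -0.1428, 0.0301]
tool_rot: [-0.0, 0.031, 1.0, 0.0]
contact_force: [0.6, 0.7, -2.1]
gripper_width: 0.579
grasp_force: 29.4
```

```bash
cat > rel2.py <<'E'
from h import *
es=[]
for i in range(2): p=bot.read_camera("wrist"); es.append(bot.get_obs()["eef_pos"])
e=np.mean(es,0); print("t",bot.get_obs()["t"],np.round(es,4).tolist())
X,u,v=cloud(p); c=p["img"][v,u].astype(int)
U=np.array([np.cos(np.radians(-3.8)),np.sin(np.radians(-3.8))]); V=np.array([-U[1],U[0]]); O=np.array([.5536,-.1435])
E_=[(e[:2]-O)@U,(e[:2]-O)@V]; print("eef press",np.round(E_,4),"z",round(e[2],4))
s=(X[:,:2]-O)@U; t=(X[:,:2]-O)@V
w=(c[:,0]-c[:,2]>25)&(np.abs(t-E_[1])<.04)&(s-E_[0]>-.045)&(s-E_[0]<.03)&(X[:,2]>e[2]+.028)&(X[:,2]<e[2]+.065)
k=np.polyfit(s[w],X[w,2],1)
for _ in range(4):
    r=np.abs(X[:,2]-np.polyval(k,s)); g=w&(r<.002); k=np.polyfit(s[g],X[g,2],1)
print("top plane tilt",round(np.degrees(np.arctan(k[0])),2),"z at eef",round(np.polyval(k,E_[0]),4),"along",np.round(np.percentile(s[g],[.3,99.7]),4),"across",np.round(np.percentile(t[g],[.5,99.5]),4), "z near",round(np.polyval(k,np.percentile(s[g],.3)),4))
l=(np.abs(X[:,2]-.047)<.003)&(c.min(1)>100)&(s<-.06)&(s>-.1)
if l.sum()>30: print("lipwall along",np.round(np.percentile(s[l],[1,99]),4),"across",np.round(np.percentile(t[l],[1,99]),4),l.sum())
E
python3 rel2.py
```

```text
t 9.4 [[0.5328, -0.1428, 0.03], [0.533, -0.1428, 0.03]]
eef press [-0.0207 -0.0007] z 0.03
top plane tilt 15.17 z at eef 0.0776 along [-0.0564  0.0044] across [-0.0272  0.0224] z near 0.0679
lipwall along [-0.0903 -0.0705] across [-0.0342  0.0339] 6406
```

send_rows --deltas "0.01 0.002 0 0; 0.017 0.002 0.008 0; 0.017 0.002 0.018 0; 0.017 0.002 0.026 0; 0.017 0.002 0.026 0"

```text
t: 9.9
eef_pos: [0.5151, -0.1395, 0.0025]
tool_rot: [-0.001, 0.031, 1.0, 0.0]
contact_force: [-0.3, -0.3, -0.4]
gripper_width: 0.581
grasp_force: 29.5
```

```bash
python3 rel2.py; python3 -c "
from station import bot; print(bot.get_obs()['contact_force'])"
```

```text
t 10.0 [[0.5156, -0.1397, 0.0031], [0.516, -0.1398, 0.0036]]
eef press [-0.038   0.0013] z 0.0034
top plane tilt 15.06 z at eef 0.0508 along [-0.0738 -0.0128] across [-0.0252  0.0244] z near 0.0411
lipwall along [-0.0902 -0.0615] across [-0.0342  0.0338] 8417
[ 0.02540983 -0.42537797 -0.74707518]
```

No contact, and it is centred within 0.5 mm. Down 4 mm, then under the lip.

send_rows --deltas "0 0 0.004 0; 0 0 0.004 0; 0.003 0 0.004 0; 0.007 0 0.004 0; 0.007 0 0.004 0"

```text
t: 10.5
eef_pos: [0.5081, -0.1393, 0.0001]
tool_rot: [-0.0, 0.031, 1.0, 0.0]
contact_force: [0.4, -0.6, -0.2]
gripper_width: 0.579
grasp_force: 29.5
```

```bash
python3 rel2.py
```

```text
t 10.6 [[0.5086, -0.1393, 0.0002], [0.5089, -0.1394, 0.0002]]
eef press [-0.045   0.0012] z 0.0002
top plane tilt 15.06 z at eef 0.0478 along [-0.0734 -0.0198] across [-0.0253  0.0243] z near 0.0402
lipwall along [-0.0903 -0.0705] across [-0.0342  0.0339] 8151
```

Under the lip. I lower it so the near end on the floor turns the pile flat within the grip.

send_rows --deltas "0 0 0.003 0; 0 0 0.005 0; 0 0 0.007 0; 0 0 0.009 0; 0 0 0.009 0"

```text
t: 11.1
eef_pos: [0.5117, -0.1396, -0.0079]
tool_rot: [0.002, 0.031, 1.0, -0.0]
contact_force: [2.9, 0.1, 5.8]
gripper_width: 0.583
grasp_force: 30.8
```

```bash
python3 rel2.py
```

```text
t 11.2 [[0.5117, -0.1396, -0.0079], [0.5117, -0.1396, -0.0079]]
eef press [-0.0421  0.0011] z -0.0079
top plane tilt 6.52 z at eef 0.0404 along [-0.0717 -0.0142] across [-0.0252  0.0243] z near 0.037
lipwall along [-0.0902 -0.0707] across [-0.0341  0.0338] 9524
```

send_rows --deltas "0 0 0 0; 0 0 0 0; 0 0 0 0; 0 0 0 0; 0 0 0 0" --claw 0.8

```text
t: 11.7
eef_pos: [0.5088, -0.1393, -0.0091]
tool_rot: [-0.0, 0.031, 1.0, 0.0]
contact_force: [-0.5, -0.7, 1.0]
gripper_width: 0.803
grasp_force: 0.0
```

```bash
python3 rel2.py
```

```text
t 11.8 [[0.5088, -0.1393, -0.009], [0.5089, -0.1393, -0.009]]
eef press [-0.0449  0.0012] z -0.009
top plane tilt -0.06 z at eef 0.0364 along [-0.0715 -0.0151] across [-0.025   0.0242] z near 0.0364
lipwall along [-0.0902 -0.0707] across [-0.0342  0.0338] 9432
```

Flat: tilt 0°, top at 36 mm, centred across. Retreat upward and look.

send_rows --deltas "0 0 -0.03 0; 0 0 -0.07 0; 0 0 -0.11 0; 0 0 -0.12 0; 0 0 -0.12 0"

```text
t: 12.3
eef_pos: [0.5103, -0.1395, 0.1128]
tool_rot: [0.002, 0.031, 1.0, -0.0]
contact_force: [0.1, -0.1, -0.2]
gripper_width: 0.802
grasp_force: 0.0
```

```bash
python3 rel2.py
python3 - <<'E'
from h import *
p=bot.read_camera("wrist"); save(p,"w4.png")
X,u,v=cloud(p); c=p["img"][v,u].astype(int)
U=np.array([np.cos(np.radians(-3.8)),np.sin(np.radians(-3.8))]); V=np.array([-U[1],U[0]]); O=np.array([.5536,-.1435])
w=(np.abs(X[:,2]-.0364)<.003)&(c[:,0]-c[:,2]>25)&(np.hypot(X[:,0]-.509,X[:,1]+.14)<.06)
s=(X[w,:2]-O)@U; t=(X[w,:2]-O)@V; print("tags along",np.percentile(s,[.3,99.7]),"across",np.percentile(t,[.3,99.7]))
E=O+.060*U+.0012*V; go([E[0],E[1],.090],86.2)
E
```

```text
t 12.4 [[0.5091, -0.1392, 0.1111], [0.5082, -0.1391, 0.1101]]
eef press [-0.0451  0.0014] z 0.1106
top plane tilt 31.39 z at eef 0.1476 along [-0.0566 -0.0339] across [-0.0379  0.0403] z near 0.1406
lipwall along [-0.0902 -0.0705] across [-0.0344  0.0339] 2441
tags along [-0.07337059 -0.00911033] across [-0.02523859  0.02438893]
t 12.45 pos [ 0.5079 -0.139   0.1096] head y 86.43 F [ 0.24  0.1  -0.3 ] w 0.803 shift [-0.106  -0.0007  0.0193] spin 0.23
```

View pics/w4.png

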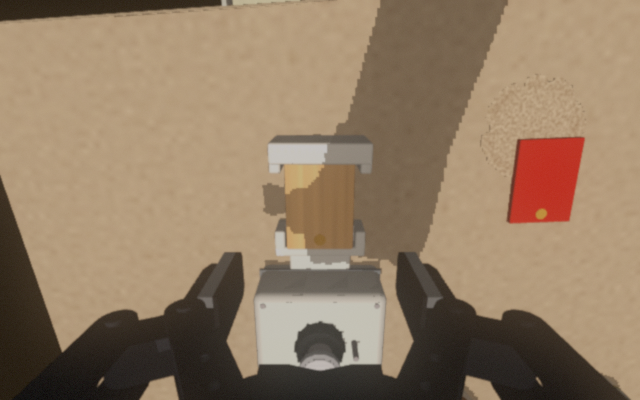

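The picture shows the pile lying flat in the hopper at (320,205), with its near end under the lip and its far end inside. The measured centre is within 1 mm. Next is the button at (322,345).

send_rows --deltas "-0.035 0 0 0; -0.07 0 0 0; -0.106 -0.001 0 0; -0.106 -0.001 0.01 0; -0.106 -0.001 0.02 0" --claw 0

```text
t: 12.95
eef_pos: [0.6138, -0.1467, 0.0884]
tool_rot: [-0.002, 0.031, 1.0, 0.0]
contact_force: [-0.8, -0.6, -0.2]
gripper_width: 0.003
grasp_force: 0.0
```

send_rows --deltas "0 0 0 0; 0 0 0 0; 0 0 0 0; 0 0 0 0"

```text
t: 13.35
eef_pos: [0.6147, -0.1471, 0.0917]
tool_rot: [0.0, 0.031, 1.0, -0.0]
contact_force: [0.2, 0.3, -0.5]
gripper_width: -0.001
grasp_force: 0.0
```

Run:
```python
from h import *
U=np.array([np.cos(np.radians(-3.8)),np.sin(np.radians(-3.8))]); V=np.array([-U[1],U[0]]); O=np.array([.5536,-.1435]); E=O+.060*U+.0012*V; go([E[0],E[1],.07],86.2)
p=bot.read_camera("scene"); X,u,v=cloud(p)
```

```text
t 13.35 pos [ 0.6147 -0.1471  0.0917] head y 86.41 F [ 0.17  0.3  -0.5 ] w -0.001 shift [0.0012 0.0007 0.0217] spin 0.21
```

send_rows --deltas "0.001 0 0.008 0; 0.001 0 0.015 0; 0.001 0 0.02 0; 0.001 0 0.02 0; 0.001 0 0.02 0"

```text
t: 13.9
eef_pos: [0.6136, -0.1469, 0.0708]
tool_rot: [-0.0, 0.031, 1.0, 0.0]
contact_force: [0.5, 0.0, -0.9]
gripper_width: -0.0
grasp_force: 0.0
```

send_rows --deltas "0 0 0.001 0; 0 0 0.002 0; 0 0 0.003 0; 0 0 0.003 0"

```text
t: 14.3
eef_pos: [0.614, -0.1469, 0.0682]
tool_rot: [0.0, 0.031, 1.0, -0.0]
contact_force: [0.2, 0.7, 1.4]
gripper_width: 0.002
grasp_force: 0.5
```

send_rows --deltas "0 0 0.001 0; 0 0 0.002 0; 0 0 0.002 0; 0 0 0.002 0"

```text
t: 14.7
eef_pos: [0.614, -0.147, 0.0662]
tool_rot: [0.0, 0.031, 1.0, -0.0]
contact_force: [-0.3, -0.5, 1.9]
gripper_width: 0.002
grasp_force: 0.9
```

send_rows --deltas "0 0 0.001 0; 0 0 0.0015 0; 0 0 0.0015 0; 0 0 0.0015 0"

```text
t: 15.1
eef_pos: [0.614, -0.1469, 0.065]
tool_rot: [0.0, 0.031, 1.0, -0.0]
contact_force: [-0.5, -0.1, 5.6]
gripper_width: -0.004
grasp_force: 2.6
```

5.6 N means it is resting on the halfway stop. I add a hair and hold.

send_rows --deltas "0 0 0.0002 0; 0 0 0.0002 0; 0 0 0.0002 0; 0 0 0.0002 0; 0 0 0.0002 0"

```text
t: 15.6
eef_pos: [0.614, -0.1469, 0.0649]
tool_rot: [0.0, 0.031, 1.0, 0.0]
contact_force: [-1.7, 0.0, 7.1]
gripper_width: 0.001
grasp_force: 3.3
```

send_rows --deltas "0 0 0 0; 0 0 0 0; 0 0 0 0; 0 0 0 0; 0 0 0 0"

```text
t: 16.1
eef_pos: [0.614, -0.1469, 0.0649]
tool_rot: [0.0, 0.031, 1.0, 0.0]
contact_force: [-0.8, 0.3, 7.0]
gripper_width: -0.001
grasp_force: 3.3
```

send_rows --deltas "0 0 0 0; 0 0 0 0; 0 0 0 0"

```text
t: 16.4
eef_pos: [0.614, -0.1469, 0.0649]
tool_rot: [0.0, 0.031, 1.0, 0.0]
contact_force: [-1.5, 0.7, 6.8]
gripper_width: -0.006
grasp_force: 3.3
```

Held 1.3 s at 7 N with no creep. Now fully down.

send_rows --deltas "0 0 0.004 0; 0 0 0.007 0; 0 0 0.009 0; 0 0 0.009 0; 0 0 0.009 0"

```text
t: 16.9
eef_pos: [0.6144, -0.1471, 0.0592]
tool_rot: [0.001, 0.031, 1.0, 0.0]
contact_force: [-9.9, 1.9, 31.4]
gripper_width: -0.004
grasp_force: 15.9
```

send_rows --deltas "0 0 0 0; 0 0 0 0; 0 0 0 0; 0 0 0 0; 0 0 0 0"

```text
t: 17.4
eef_pos: [0.6144, -0.1471, 0.0592]
tool_rot: [0.001, 0.031, 1.0, 0.0]
contact_force: [-9.5, 2.4, 31.1]
gripper_width: 0.005
grasp_force: 15.8
```

Bottomed: 5.7 mm further at 31 N, held for over half a second. Release.

send_rows --deltas "0 0 -0.01 0; 0 0 -0.04 0; 0 0 -0.08 0; 0 0 -0.1 0; 0 0 -0.1 0"

```text
t: 17.9
eef_pos: [0.6156, -0.1474, 0.1586]
tool_rot: [0.003, 0.031, 1.0, -0.0]
contact_force: [0.2, -0.6, -0.8]
gripper_width: 0.004
grasp_force: 0.0
```

send_rows --deltas "0.03 0 0 0; 0.06 0 0 0; 0.06 0 0 0; 0.06 0 0 0; 0.06 0 0 0"

```text
t: 18.4
eef_pos: [0.5545, -0.1429, 0.1549]
tool_rot: [-0.0, 0.031, 1.0, 0.0]
contact_force: [0.2, -1.0, -0.3]
gripper_width: -0.002
grasp_force: 0.0
```

Run:
```python
from h import *
p=bot.read_camera("wrist"); save(p,"end.png")
X,u,v=cloud(p); c=p["img"][v,u].astype(int)
U=np.array([np.cos(np.radians(-3.8)),np.sin(np.radians(-3.8))]); V=np.array([-U[1],U[0]]); O=np.array([.5536,-.1435])
w=(np.abs(X[:,2]-.0364)<.003)&(c[:,0]-c[:,2]>25)&(np.hypot(X[:,0]-.509,X[:,1]+.14)<.06)
s=(X[w,:2]-O)@U; t=(X[w,:2]-O)@V; print("tags along",np.percentile(s,[.3,99.7]),"across",np.percentile(t,[.3,99.7]))
m=(np.hypot(X[:,0]-.6133,X[:,1]+.1475)<.012)&(X[:,2]<.1); print("cap top",np.percentile(X[m,2],[50,90]) if m.sum() else None, bot.get_obs()["contact_force"])
```

```text
tags along [-0.07568961 -0.00860194] across [-0.02522155  0.02451137]
cap top None [ 0.08305383 -0.40447181 -0.43579186]
```

View pics/end.png

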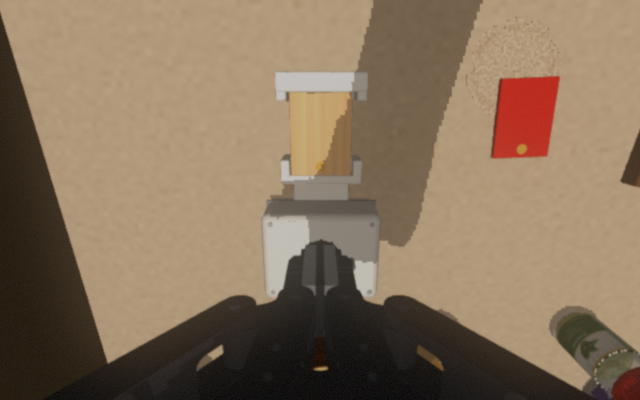

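The picture shows the tags flat in the hopper at (320,133), and the arm clear of everything. The fingers hide the button, but the bottoming force and travel confirm the stamp, so I hand in.

```bash
python3 -c "
from station import bot; print(bot.hand_in())"
```

```text
the job is handed in; nothing more can be done
None
```

I put the three tags flat in the hopper within about 1.5 mm of centre, held the button at halfway for 1.3 s, bottomed it for over half a second, let it go and handed in; the judge returned no verdict, and the fingers hid the button and pin in the last picture, so neither was seen.

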